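# Wedge the swinging sample panel fast before polishing

## Task

The blue sample panel swings freely on its stand; jam it where it now stands so that it can be polished. Take the tall orange wedge (the grey one is too thin, leave it alone), and from the panel's free end drive it nose first under the lower edge, lengthwise in line with the panel, until the panel is lifted about 5 mm and rides firmly on the wedge. Do not swing the panel out of its place, and let go of the wedge, leaving it flat on the table.

Things in the scene. Friction and masses are not known exactly. Their poses are not given: they have to be found in the camera images.
- wedge: Orange plastic wedge, 156 mm long, 0.12 kg. Origin: on its underside, under the middle of the heel; x points to the nose, z up. Heel block: 36 mm long (x -18 to 18 mm), 34 mm wide (y), 45 mm high; grip it across y. Ramp: x 18 to 138 mm, 40 mm wide, 25 mm high at the heel, falling evenly to 3 mm at the nose.
- panel: Blue panel in an aluminium frame, upright, 14 mm thick, 150 mm high, lower edge 11 mm above the table. Origin: on the vertical hinge axis, level with the lower edge; x runs to the free end, 220 mm away. Swings with slight friction, stays where left. Lift-off hinges: it can rise 12 mm, staying level, against its weight (0.55 kg) and 400 N/m; driving the wedge to a 5 mm lift takes 10 to 20 N.
- panel_foot (a point): The panel's free lower corner (middle of its thickness), 220 mm from the hinge axis, 11 mm above the table at the start; axes as panel. The wedge touches it when the nose is 44 mm past it, then lifts it 1 mm for each 5.5 mm more (5 mm lift: nose 71 mm past, heel middle 67 mm short of it).
- shim: Grey thin wedge, same length and width as the orange one but only 9 mm high at the ramp's top (too thin to reach the panel), heel 30 mm high. A bystander; the two wedges may have changed places. Origin and axes as for the orange wedge.
Not all that is in view belongs to the job. Of the things that look like the wedge, the largest one is meant.

How it is judged:
By the outcome, as a careful person would: the job done as asked, in the order asked, and still so for the second after the job is handed in, with the robot touching nothing.
It also fails if it takes over 37 s, if anything falls off the work surface, if the arm or the gripper's body presses on something with over 40 N, if the wrist force passes 120 N, or if a joint passes its speed limit or range.

## Robot

A 7-joint arm with a two-finger parallel gripper is mounted at the origin on a cart in front of the work surface, level with it; the furniture and walls round the work are solid. World frame = base frame: x ahead of the robot, y to its left, z up, the work surface at z = 0. Lengths are in m, angles in rad, forces in N, time in s.
With the tool pointing down it reaches from about 0.425 to 0.95 m from the base axis. Payload 4.7 kg.
Tool frame: the origin (TCP) lies between the finger pads; the fingertips stand 25 mm ahead of it and the grasp point (between the pads) lies 6 mm ahead of it; z points along the fingers, y is the line along which they close (so a half turn about z gives the same grasp; the last joint's range is limited). The gripper opens to 87 mm and grips with 3 to 60 N. Pads are 19 mm wide; open, the fingers measure 117 mm over their backs; the gripper's body (75 mm by 190 mm) begins 51 mm behind the grasp point.
Start: joints at [1.144, 0.469, -0.049, 1.532, 0.024, 1.141, -0.082], TCP at [0.262, -0.622, 0.248] pointing down, gripper open.
Joint ranges: [-2.59, 2.59], [-0.33, 1.99], [-1.39, 1.29], [0.1, 2.45], [-1.04, 4.18], [0.21, 1.99], [-2.66, 2.66]. Speed limits (rad/s): [2.57, 2.57, 3.14, 3.14, 3.14, 3.14, 3.14].

## Interface

Orientations are given as a unit quaternion [x, y, z, w].
In Python, from bench import bot, viewer, finder gives the robot as it stands.
- The arm moves only by the tool jog_arm, never from a script. Its argument "commands" is one flat list of numbers, 7 for each row, row after row: the gripper's target within -1 to 1 (shut at 1, half-way at 0, fully open at -1), then the shift along the tool's x, y, z each as a share of 0.3 m, from -1 to 1, then the turn, a rotation vector about the tool's x, y, z each as a share of pi rad, from -1 to 1. A call has 1 to 10 rows; each row is the pose to reach, as a shift and turn from the pose commanded when the call began, along the tool's axes at that moment, turning the shorter way round; what a row does not reach only later rows make up. A row lasts 1/10 s, in which the tool goes at most 50 mm and 8.59 degrees, less where a joint would pass 70% of its speed; a pose out of reach is approached as far as the arm can. A call with a number of a shift or a turn outside -1 to 1 is refused whole. A call with a gripper value outside its range is refused whole. The fingers move at their own pace and stop on an object; "newtons" is the grip in N (left out, the last holds). Time passes only in rows, so rows that repeat a pose let the fingers close. It gives the time, the measured TCP pose, the force, the opening and the grip force at its end, in the units of the state.
- bot.sense(): the state, without advancing time (a new reading comes with each control period).
- viewer.capture(name): name is "scene" or "top" or "wrist"; returns (picture, depth): 420x560x3 uint8, red, green, blue; 420x560 float32, m along the optical axis (not along the pixel's ray), 0 where there is no reading.
- viewer.camera_model(name): a dict with "fov_y" (degrees; the focal length in pixels is half the picture's height over the tangent of half this angle, whatever the lens; pixels are square), "cx", "cy" (the principal point, pixels), "rvec" (rotation vector, rad) and "tvec" (3), from world to camera coordinates, as OpenCV has them; the wrist camera has in their place "mount" (4x4, takes a point from camera to tool coordinates, whose origin is the TCP and whose axes are the flange's). Camera axes: x right, y down, z forward; pixel columns grow to the right and rows downward; lengths in m; the calibration is good to about 2 mm. The wrist camera is an equidistant fisheye: a pixel r from the principal point sees the ray r / f radians off the axis. A picture is of the moment at which its call begins: read the wrist's pose just before it. camera_model takes no time and is no camera call.
- bot.close_job(): hands the job in; it is judged then, once.
Trained networks look in the newest picture that a camera, given by its name, has taken for a name from the list of things; names that differ only in an ending like _2 or _b are one class to them, and where a whole thing is asked for, a point or a joint stands for the part that bears it (a point fixed in the world has none). Each returns a list of dicts, best first, with "p" (0 to 1); they miss things now and then, are a little off and sometimes report something else, mostly with a low value. They report only what shows in the picture. A call takes as long as a camera call. They do not tell look-alikes from the thing itself.
- finder.look_for(name, camera): "xy" ([column, row] in pixels, amid what is visible of it).
- finder.masks_of(name, camera): "pixels" (420x560 bool, what is visible of it) and "xy" ([column, row] in pixels, amid what is visible of it).
- finder.pinpoint(name, camera): "xy" ([column, row] in pixels: a listed point, or the origin of a listed thing).
The state is a dict: "t": time; "q": joint angles; "dq": joint speeds; "tau": joint torques, N m; "position": TCP position; "tcp_rot": TCP orientation; "force": force on the tool from outside, world axes, zero at the start; "wrist_torque": the same for the moment, N m; "width": finger opening in m; "grasp_force": force on a finger pad.
Only numpy, scipy, OpenCV 4.12 (cv2) and the standard library are available. Lean on these libraries where they do the work, as an engineer would, in place of code of your own. Each camera call takes 0.05 s, during which the arm holds its last target. There are 200 camera calls.

## Working session

There is one attempt and no reset: what is moved stays moved. The work goes in short steps, Python scripts to look and compute and a tool call to move; the robot and the scene stay as the last step left them, time stands still between calls to the robot, and variables do not carry over. Pictures are saved under pics/ and viewed, at most 10 in all, crops included, and the job is handed in when it is done.

Besides the shell and the picture viewer there is one more tool, called after "Emit:" by a JSON object that holds its "api" and its "payload". jog_arm: Moves the arm, as the interface text tells. Its arguments: {"type":"object","properties":{"commands":{"type":"array"},"newtons":{"type":"number"}},"required":["commands"]}

```bash
mkdir -p pics; cat > h.py <<'E'
import numpy as np, cv2
from scipy.spatial.transform import Rotation as R
from bench import bot, viewer, finder
def cam(n):
    m=viewer.camera_model(n); f=210/np.tan(np.radians(m["fov_y"])/2); return m,f
def world(n,uv,d):
    "fixed camera pixel(s)+depth -> world"
    m,f=cam(n); uv=np.atleast_2d(uv).astype(float); d=np.atleast_1d(d)
    c=np.c_[(uv[:,0]-m["cx"])/f*d,(uv[:,1]-m["cy"])/f*d,d]
    r=R.from_rotvec(np.ravel(m["rvec"])).as_matrix(); return (c-np.ravel(m["tvec"]))@r
def proj(n,p):
    m,f=cam(n); r=R.from_rotvec(np.ravel(m["rvec"])).as_matrix(); c=np.atleast_2d(p)@r.T+np.ravel(m["tvec"])
    return np.c_[c[:,0]/c[:,2]*f+m["cx"],c[:,1]/c[:,2]*f+m["cy"]]
def save(n,im): cv2.imwrite("pics/"+n+".png",im[...,::-1])
E
python3 - <<'E'
from h import *
ims=[]
for n in ("scene","top"):
    im,d=viewer.capture(n); save(n,im); np.savez("/tmp/"+n,im=im,d=d)
    print(n,viewer.camera_model(n))
    for k in ("wedge","panel","shim"):
        for r in finder.masks_of(k,n)[:4]:
            m=r["pixels"]&(d>0); v,u=np.nonzero(m); w=world(n,np.c_[u,v],d[v,u])
            print(n,k,round(r["p"],2),np.round(r["xy"]),m.sum(),w.mean(0).round(3),w.min(0).round(3),w.max(0).round(3), im[m].mean(0).round())
    for k in ("wedge","panel","panel_foot"):
        for r in finder.pinpoint(k,n)[:3]: print("pin",n,k,round(r["p"],2),np.round(r["xy"],1))
E
```

```text
scene {'fov_y': 43.90683191386479, 'cx': 282.58159677539703, 'cy': 208.9155534392155, 'rvec': array([ 0.80457685, -2.69244615,  0.93754936]), 'tvec': array([0.42909501, 0.28284964, 1.4545799 ])}
scene wedge 0.94 [308. 164.] 511 [ 0.572 -0.271  0.019] [ 0.535 -0.384 -0.002] [ 0.627 -0.191  0.052] [218. 126.  65.]
scene wedge 0.63 [319. 130.] 201 [ 0.638 -0.424  0.013] [ 0.583 -0.451 -0.005] [ 0.686 -0.403  0.036] [209. 119.  61.]
scene wedge 0.61 [361. 149.] 225 [ 0.471 -0.432  0.013] [ 0.432 -0.474 -0.006] [ 0.52  -0.392  0.035] [204. 115.  59.]
scene panel 0.67 [311. 163.] 470 [ 0.57  -0.265  0.02 ] [ 0.534 -0.346 -0.002] [ 0.607 -0.185  0.052] [222. 128.  64.]
scene panel 0.6 [243. 234.] 2015 [0.561 0.139 0.095] [ 0.541 -0.069 -0.004] [0.639 0.265 0.172] [116. 121. 136.]
scene shim 0.69 [339. 183.] 511 [ 0.448 -0.252  0.011] [ 0.417 -0.335 -0.005] [ 0.489 -0.171  0.038] [143. 141. 140.]
pin scene wedge 0.7 [315.  154.8]
pin scene wedge 0.6 [308.4 128.8]
pin scene wedge 0.51 [371.8 148. ]
pin scene panel 0.62 [216.7 273.4]
pin scene panel_foot 0.75 [267.7 225.8]
top {'fov_y': 48.818
[... 222 characters left out ...]
  0.021] [ 0.535 -0.344 -0.002] [ 0.607 -0.193  0.055] [223. 125.  28.]
top wedge 0.61 [406. 177.] 294 [ 0.634 -0.427  0.014] [ 0.583 -0.446 -0.003] [ 0.682 -0.411  0.04 ] [217. 129.  38.]
top wedge 0.52 [410. 228.] 280 [ 0.478 -0.431  0.014] [ 0.437 -0.468 -0.002] [ 0.521 -0.394  0.038] [216. 118.  24.]
top panel 0.6 [219. 201.] 907 [0.561 0.137 0.106] [ 0.542  0.028 -0.007] [0.607 0.274 0.175] [153. 150. 155.]
top shim 0.93 [352. 235.] 689 [ 0.45  -0.251  0.012] [ 0.419 -0.332 -0.003] [ 0.486 -0.174  0.038] [151. 151. 148.]
pin top wedge 0.7 [375.5 195.7]
pin top wedge 0.56 [418.4 236.8]
pin top wedge 0.53 [402.5 164.4]
pin top panel 0.56 [189.7 201.8]
pin top panel_foot 0.61 [257.9 207.7]
```

```bash
python3 -c "
import cv2;a=cv2.imread('pics/scene.png');b=cv2.imread('pics/top.png');import numpy as np
cv2.imwrite('pics/both.png',cv2.resize(np.hstack([a,b]),(800,300)))"
```

```text
(no output)
```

View pics/scene.png

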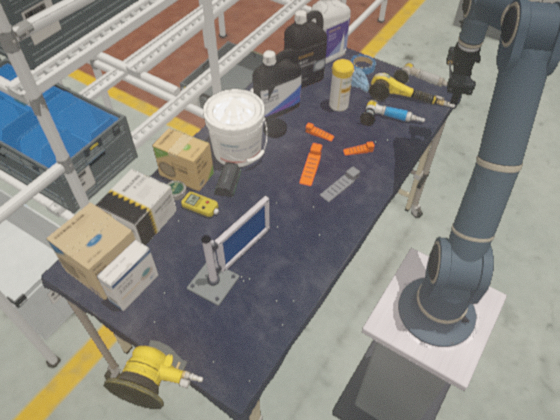

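View pics/top.png

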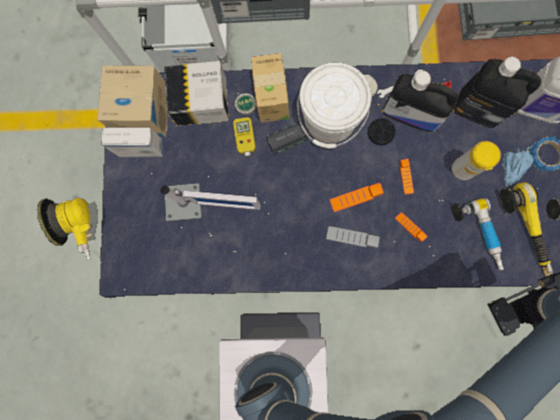

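Top view: the large orange wedge is at (358,196), heel to the right at about (375,190). Two smaller orange ones lie at (406,177) and (410,228), and the grey shim at (352,235). In the scene view these are (311,163), (319,130), (361,149) and (339,183). I choose the large one. The panel runs from its post at (175,190) to its free end at (258,206).

```bash
cat > fit.py <<'E'
from h import *
out={}
for n in ("scene","top"):
    z=np.load(f"/tmp/{n}.npz"); im,d=z["im"],z["d"]; v,u=np.nonzero(d>0); w=world(n,np.c_[u,v],d[v,u])
    m,f=cam(n); r=R.from_rotvec(np.ravel(m["rvec"])).as_matrix(); print(n,"campos",(-r.T@np.ravel(m["tvec"])).round(3), "tableZ", np.median(w[(abs(w[:,0]-.5)<.03)&(abs(w[:,1]+.1)<.05)][:,2]).round(4))
    hsv=cv2.cvtColor(im,cv2.COLOR_RGB2HSV)[v,u].astype(int)
    # wedge
    s=(abs(w[:,0]-.57)<.07)&(abs(w[:,1]+.27)<.11)&(hsv[:,0]>5)&(hsv[:,0]<20)&(hsv[:,1]>130)&(w[:,2]>-.01)
    p=w[s]; (c,sz,a)=cv2.minAreaRect(p[:,:2].astype(np.float32)); print("wedge rect",np.round(c,4),np.round(sz,3),a)
    h=p[p[:,2]>.035]; print("heel top",len(h),h.mean(0).round(4),h.min(0).round(3),h.max(0).round(3), "med z",np.median(h[:,2]).round(4))
    rt=p[(p[:,2]<.033)&(p[:,2]>.0)]; 
    c0=p[:,:2].mean(0); dd=np.linalg.svd(p[:,:2]-c0)[2][0]; print("axis deg",np.degrees(np.arctan2(*dd[::-1])))
    # panel top
    q=w[(w[:,2]>.145)&(w[:,2]<.185)&(abs(w[:,0]-.57)<.08)&(w[:,1]>-.0)&(w[:,1]<.3)]
    t=q[q[:,2]>.153]; print("paneltop",len(t),t.min(0).round(3),t.max(0).round(3),np.median(t[:,2]).round(4))
    for lo in np.arange(0.01,.29,.03):
        b=t[(t[:,1]>=lo)&(t[:,1]<lo+.03)]
        if len(b): print("  y",b[:,1].mean().round(3),"x",b[:,0].min().round(4),np.median(b[:,0]).round(4),b[:,0].max().round(4),"z",b[:,2].max().round(3),len(b))
E
python3 fit.py
python3 - <<'E'
import cv2,numpy as np
a=cv2.imread('pics/top.png')[150:270,300:440];b=cv2.imread('pics/top.png')[150:270,150:290]
cv2.imwrite('pics/crop.png',cv2.resize(np.hstack([b,a]),None,fx=2.8,fy=2.8,interpolation=cv2.INTER_CUBIC))
E
```

```text
scene campos [-0.002  0.809  1.314] tableZ 0.0021
wedge rect [ 0.5728 -0.2642] [0.045 0.166] 17.504470825195312
heel top 94 [ 0.5874 -0.3215  0.0437] [ 0.568 -0.348  0.035] [ 0.608 -0.302  0.052] med z 0.0442
axis deg 105.90615520992066
paneltop 490 [0.541 0.027 0.153] [0.583 0.281 0.184] 0.1611
  y 0.035 x 0.541 0.5497 0.5581 z 0.166 19
  y 0.055 x 0.5409 0.5503 0.563 z 0.167 51
  y 0.085 x 0.5468 0.5533 0.5642 z 0.168 55
  y 0.115 x 0.55 0.5579 0.5686 z 0.165 55
  y 0.145 x 0.555 0.5619 0.5715 z 0.169 57
  y 0.175 x 0.5573 0.5652 0.576 z 0.166 59
  y 0.205 x 0.5616 0.5686 0.5813 z 0.167 60
  y 0.234 x 0.5637 0.5714 0.5803 z 0.181 57
  y 0.269 x 0.5622 0.5684 0.5826 z 0.184 71
  y 0.281 x 0.5705 0.573 0.5758 z 0.182 6
top campos [ 0.345 -0.077  1.431] tableZ 0.0022
wedge rect [ 0.5757 -0.2743] [0.045 0.168] 18.346851348876953
heel top 140 [ 0.5893 -0.326   0.0451] [ 0.565 -0.346  0.035] [ 0.61  -0.306  0.055] med z 0.0455
axis deg 106.19177818883232
paneltop 450 [0.543 0.027 0.153] [0.583 0.271 0.184] 0.1617
  y 0.034 x 0.5432 0.5505 0.5576 z 0.165 26
  y 0.055 x 0.546 0.5522 0.5613 z 0.167 59
  y 0.086 x 0.5494 0.556 0.5649 z 0.168 58
  y 0.116 x 0.5528 0.5593 0.5682 z 0.167 53
  y 0.145 x 0.5545 0.5629 0.5722 z 0.167 59
  y 0.175 x 0.559 0.5667 0.5753 z 0.168 56
  y 0.205 x 0.5619 0.5703 0.5791 z 0.167 54
  y 0.235 x 0.5661 0.5741 0.5817 z 0.184 53
  y 0.26 x 0.5636 0.5702 0.5834 z 0.184 32
```

View pics/crop.png

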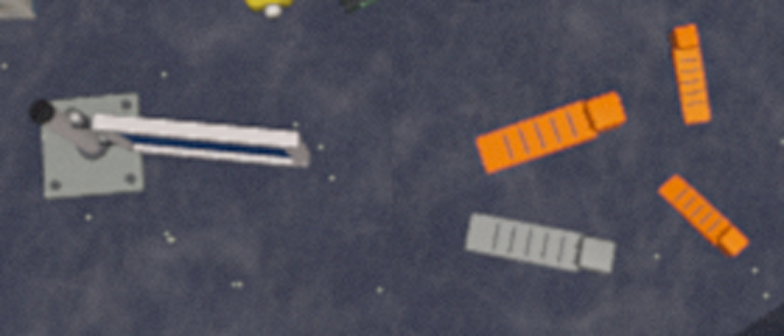

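```bash
python3 - <<'E'
from h import *
def ray(n,uv):
    m,f=cam(n); a=world(n,[uv],[1e-9])[0]; b=world(n,[uv],[1.])[0]; return a,(b-a)/np.linalg.norm(b-a)
def tri(u1,u2):
    (a,d),(b,e)=ray("scene",u1),ray("top",u2); s=np.linalg.lstsq(np.c_[d,-e],b-a,rcond=None)[0]; p,q=a+s[0]*d,b+s[1]*e; return ((p+q)/2).round(4),np.linalg.norm(p-q).round(4)
print("wedge o",tri([315,154.8],[375.5,195.7])); print("hinge",tri([216.7,273.4],[189.7,201.8])); print("foot",tri([267.7,225.8],[257.9,207.7]))
s=bot.sense(); print(s["t"],s["position"],R.from_quat(s["tcp_rot"]).as_matrix().round(3).tolist(),s["width"])
E
```

```text
wedge o (array([ 0.584 , -0.3302,  0.0019]), np.float64(0.0144))
hinge (array([0.5746, 0.2476, 0.0143]), np.float64(0.0062))
foot (array([0.5458, 0.0327, 0.0258]), np.float64(0.0002))
0.7 [ 0.26155036 -0.6222815   0.24760541] [[0.922, 0.387, 0.0], [0.387, -0.922, -0.0], [0.0, 0.0, -1.0]] 0.08697271102737214
```

The crop confirms the choice: the largest orange wedge has its heel on the right and nose to the left. The panel's free end is at the crop's (300,150). Moving over the wedge now.

Emit:
{"api": "jog_arm", "payload": {"commands": [-1, 0.93, -0.49, 0, 0, 0, -0.462, -1, 0.93, -0.49, 0, 0, 0, -0.462, -1, 0.93, -0.49, 0, 0, 0, -0.462, -1, 0.93, -0.49, 0, 0, 0, -0.462, -1, 0.93, -0.49, 0, 0, 0, -0.462, -1, 0.93, -0.49, 0, 0, 0, -0.462, -1, 0.93, -0.49, 0, 0, 0, -0.462, -1, 0.93, -0.49, 0, 0, 0, -0.462, -1, 0.93, -0.49, 0, 0, 0, -0.462, -1, 0.93, -0.49, 0, 0, 0, -0.462], "newtons": 50}}

```text
t: 1.7
position: [0.4619, -0.3786, 0.2477]
tcp_rot: [0.6, 0.8, -0.0, 0.0]
force: [0.6, -0.0, 0.4]
width: 0.0869
grasp_force: 0.0
```

```bash
cat >> h.py <<'E'
def goto(p,yaw_y):
    "numbers of a row to reach TCP p with tool y at world yaw_y deg, tool down"
    s=bot.sense(); r=R.from_quat(s["tcp_rot"]); a=np.radians(yaw_y)
    y=np.array([np.cos(a),np.sin(a),0]); zz=np.array([0,0,-1.]); x=np.cross(y,zz)
    t=R.from_matrix(np.c_[x,y,zz]); q=(r.inv()*t).as_rotvec()/np.pi
    print("row",(r.inv().apply(np.array(p)-s["position"])/.3).round(3),q.round(4),"| t",round(s["t"],2),np.round(s["position"],4),"F",np.round(s["force"],1),"w",round(s["width"],4),"q7",round(s["q"][6],2))
def wproj_setup():
    s=bot.sense(); m=viewer.camera_model("wrist"); M=np.array(m["mount"]); T=np.eye(4); T[:3,:3]=R.from_quat(s["tcp_rot"]).as_matrix(); T[:3,3]=s["position"]
    return m,210/np.tan(np.radians(m["fov_y"])/2),T@M
def wproj(C,p):
    m,f,T=C; c=(np.atleast_2d(p)-T[:3,3])@T[:3,:3]; th=np.arctan2(np.hypot(c[:,0],c[:,1]),c[:,2]); ph=np.arctan2(c[:,1],c[:,0])
    return np.c_[m["cx"]+f*th*np.cos(ph),m["cy"]+f*th*np.sin(ph)]
def wplane(C,uv,z):
    "fisheye pixels -> world at height z"
    m,f,T=C; uv=np.atleast_2d(uv); a=uv[:,0]-m["cx"];b=uv[:,1]-m["cy"]; th=np.hypot(a,b)/f; ph=np.arctan2(b,a)
    d=np.c_[np.sin(th)*np.cos(ph),np.sin(th)*np.sin(ph),np.cos(th)]@T[:3,:3].T
    return T[:3,3]+d*((z-T[2,3])/d[:,2])[:,None]
def wdepth(C,uv,d):
    m,f,T=C; uv=np.atleast_2d(uv); a=uv[:,0]-m["cx"];b=uv[:,1]-m["cy"]; th=np.hypot(a,b)/f; ph=np.arctan2(b,a)
    return (np.c_[np.tan(th)*np.cos(ph),np.tan(th)*np.sin(ph),np.ones(len(a))]*np.atleast_1d(d)[:,None])@T[:3,:3].T+T[:3,3]
E
python3 - <<'E'
from h import *
C=wproj_setup(); im,d=viewer.capture("wrist"); save("w1",im); np.savez("/tmp/w1",im=im,d=d,T=C[2])
v,u=np.nonzero((d>0)&(d<.6)); w=wdepth(C,np.c_[u,v],d[v,u]); hsv=cv2.cvtColor(im,cv2.COLOR_RGB2HSV)[v,u].astype(int)
s=(abs(w[:,0]-.57)<.07)&(abs(w[:,1]+.27)<.11)&(hsv[:,0]>5)&(hsv[:,0]<20)&(hsv[:,1]>130)&(w[:,2]>-.01)
p=w[s]; print(len(p))
c,sz,a=cv2.minAreaRect(p[:,:2].astype(np.float32)); print(np.round(c,4),np.round(sz,4),a)
h=p[p[:,2]>.04]; print("heel",h.mean(0).round(4),np.median(h[:,2]),cv2.minAreaRect(h[:,:2].astype(np.float32)))
goto([.589,-.326,.15],16)
E
```

```text
5727
[ 0.5416 -0.2778] [0.1281 0.1576] 18.904762268066406
heel [ 0.5407 -0.334   0.2074] 0.311801741575812 ((0.5516761541366577, -0.3347325921058655), (0.11023758351802826, 0.043356817215681076), 18.904762268066406)
row [0.049 0.456 0.325] [0.     0.0001 0.0019] | t 1.75 [ 0.4618 -0.3787  0.2476] F [ 0.9 -0.2 -0.5] w 0.0871 q7 0.74
```

View pics/w1.png

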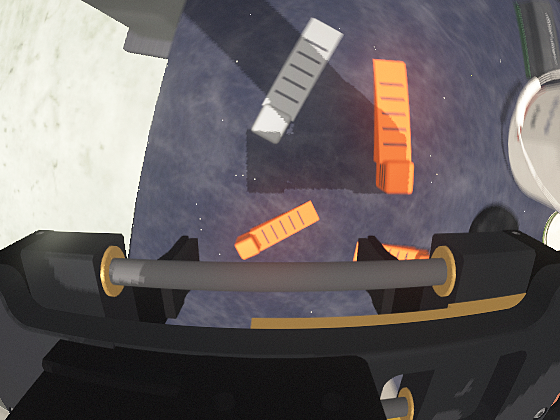

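The wrist view shows the target wedge with its nose at (390,60) and heel at (397,178). The shim is at (295,80), and the two small ones are at (277,230) and (390,253).

```bash
python3 - <<'E'
from h import *
z=np.load("/tmp/w1.npz"); m=viewer.camera_model("wrist"); C=(m,210/np.tan(np.radians(m["fov_y"])/2),z["T"]); im,d=z["im"],z["d"]
hsv=cv2.cvtColor(im,cv2.COLOR_RGB2HSV).astype(int); k=((hsv[...,0]<20)&(hsv[...,1]>130)&(hsv[...,2]>90)).astype(np.uint8)
n,l,st,_=cv2.connectedComponentsWithStats(k); i=l[100,390]; v,u=np.nonzero(l==i); print(st[i])
w=wdepth(C,np.c_[u,v],d[v,u])
g=wplane(C,np.c_[u,v],0.0); print("base-plane rect",cv2.minAreaRect(g[:,:2].astype(np.float32)))
w=w[(w[:,2]<.06)&(w[:,2]>-.01)]; c,sz,a=cv2.minAreaRect(w[:,:2].astype(np.float32)); print(np.round(c,4),np.round(sz,4),a)
h=w[w[:,2]>.036]; print("heel",h.mean(0).round(4),np.median(h[:,2]),cv2.minAreaRect(h[:,:2].astype(np.float32)))
r=w[w[:,2]<.03]; dd=np.linalg.svd(r[:,:2]-r[:,:2].mean(0),full_matrices=False)[2][0]; print("ramp axis",np.degrees(np.arctan2(dd[1],dd[0])),r[:,:2].mean(0))
e=np.array([np.cos(np.radians(106)),np.sin(np.radians(106))]); s=w[:,:2]@e; print("extent along",s.min(),s.max(), "heel", h[:,:2]@e@np.ones(len(h))/len(h)); n_=np.array([-e[1],e[0]]); print("lateral",np.percentile(w[:,:2]@n_,[0,1,50,99,100]),np.percentile(h[:,:2]@n_,[1,50,99]))
E
```

```text
[ 373   59   41  135 4615]
base-plane rect ((0.5774531960487366, -0.27086368203163147), (0.05368664115667343, 0.16876451671123505), 20.74568748474121)
[ 0.5739 -0.2665] [0.0535 0.1588] 22.21552276611328
heel [ 0.5878 -0.3264  0.0439] 0.044343037614302694 ((0.589226484298706, -0.3260996341705322), (0.033180348575115204, 0.03465239703655243), 16.73783302307129)
ramp axis -76.10109786897652 [ 0.56663475 -0.25882708]
extent along -0.49345403462339454 -0.3357699238011482 heel -0.47577260806732613
lateral [-0.51259384 -0.49612035 -0.47276297 -0.45560918 -0.45389645] [-0.49249225 -0.47472679 -0.46013991]
```

Emit:
{"api": "jog_arm", "payload": {"commands": [-1, 0.049, 0.455, 0.2, 0, 0, 0.002, -1, 0.049, 0.455, 0.325, 0, 0, 0.002, -1, 0.049, 0.455, 0.325, 0, 0, 0.002, -1, 0.049, 0.455, 0.45, 0, 0, 0.002, -1, 0.049, 0.455, 0.55, 0, 0, 0.002, -1, 0.049, 0.455, 0.63, 0, 0, 0.002, -1, 0.049, 0.455, 0.7, 0, 0, 0.002, -1, 0.049, 0.455, 0.705, 0, 0, 0.002, -1, 0.049, 0.455, 0.705, 0, 0, 0.002]}}

```text
t: 2.65
position: [0.589, -0.3271, 0.0361]
tcp_rot: [0.605, 0.796, -0.0, -0.0]
force: [0.0, 0.1, 0.5]
width: 0.0872
grasp_force: 0.0
```

Emit:
{"api": "jog_arm", "payload": {"commands": [1, 0, 0, 0, 0, 0, 0, 1, 0, 0, 0, 0, 0, 0, 1, 0, 0, 0, 0, 0, 0, 1, 0, 0, 0, 0, 0, 0, 1, 0, 0, 0, 0, 0, 0, 1, 0, 0, 0, 0, 0, 0], "newtons": 50}}

```text
t: 3.25
position: [0.589, -0.3271, 0.0362]
tcp_rot: [0.605, 0.796, -0.0, 0.0]
force: [0.2, 0.8, 0.2]
width: 0.0469
grasp_force: 0.0
```

```bash
python3 - <<'E'
from h import *
u=np.array([.116,.9933]); foot=np.array([.549,.0285]); s=bot.sense(); z=s["position"][2]
hl=foot-u*.21; print(hl)   # nose 72mm short of the foot
goto([hl[0],hl[1],z+.03],-6.7)
m,f,T=C=wproj_setup(); im,d=viewer.capture("wrist"); save("w2",im)
E
```

```text
[ 0.52464  -0.180093]
row [ 0.53  -0.075 -0.1  ] [1.000e-04 1.000e-04 1.238e-01] | t 3.25 [ 0.589  -0.3271  0.0362] F [0.2 0.8 0.2] w 0.0469 q7 0.44
```

View pics/w2.png

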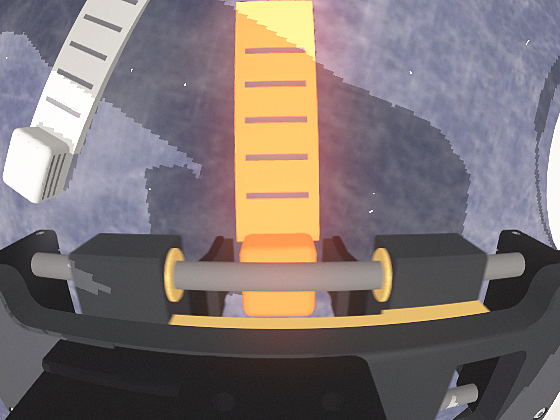

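The fingers straddle the heel at (278,275) and the wedge is square to the gripper, but the fingers are still closing.

Emit:
{"api": "jog_arm", "payload": {"commands": [1, 0, 0, 0, 0, 0, 0, 1, 0, 0, 0, 0, 0, 0, 1, 0, 0, 0, 0, 0, 0, 1, 0, 0, 0, 0, 0, 0, 1, 0, 0, 0, 0, 0, 0], "newtons": 50}}

```text
t: 3.8
position: [0.589, -0.327, 0.036]
tcp_rot: [0.605, 0.796, 0.0, 0.0]
force: [-0.4, -0.4, -0.2]
width: 0.0337
grasp_force: 49.9
```

Emit:
{"api": "jog_arm", "payload": {"commands": [1, 0, 0, -0.1, 0, 0, 0, 1, 0.13, -0.02, -0.1, 0, 0, 0.04, 1, 0.26, -0.04, -0.1, 0, 0, 0.08, 1, 0.4, -0.06, -0.1, 0, 0, 0.124, 1, 0.53, -0.075, -0.1, 0, 0, 0.124, 1, 0.53, -0.075, -0.1, 0, 0, 0.124, 1, 0.53, -0.075, -0.1, 0, 0, 0.124]}}

```text
t: 4.5
position: [0.5247, -0.1791, 0.0663]
tcp_rot: [0.747, 0.665, -0.0, 0.0]
force: [0.2, -1.2, -0.9]
width: 0.0334
grasp_force: 49.9
```

```bash
python3 - <<'E'
from h import *
C=wproj_setup(); im,d=viewer.capture("wrist"); save("w3",im); np.savez("/tmp/w3",im=im,d=d,T=C[2])
im2,d2=viewer.capture("top"); np.savez("/tmp/top2",im=im2,d=d2)
for r in finder.pinpoint("panel_foot","wrist")[:2]: print(r["p"],r["xy"],wplane(C,[r["xy"]],.011).round(4))
for r in finder.pinpoint("panel_foot","top")[:2]:
    print(r["p"],r["xy"])
v,u=np.nonzero((d>0)&(d<.8)); w=wdepth(C,np.c_[u,v],d[v,u])
s=(w[:,2]>.02)&(w[:,2]<.17)&(abs(w[:,0]-.55)<.06)&(w[:,1]>.0)&(w[:,1]<.3); p=w[s]; print(len(p))
if len(p):
    print(p.min(0),p.max(0),np.percentile(p,[2,50,98],axis=0).round(4))
    e=p[p[:,1]<np.percentile(p[:,1],2)+.012]; print("end face",np.percentile(e,[1,50,99],axis=0).round(4))
goto([.52464,-.1801,.0362],-6.7)
E
```

```text
0.58 [257.7, 206.8]
0
row [ 0.005 -0.002  0.099] [ 0.0002  0.0002 -0.0009] | t 4.7 [ 0.525  -0.1815  0.066 ] F [ 0.6 -0.6 -0.3] w 0.0333 q7 -0.08
```

View pics/w3.png

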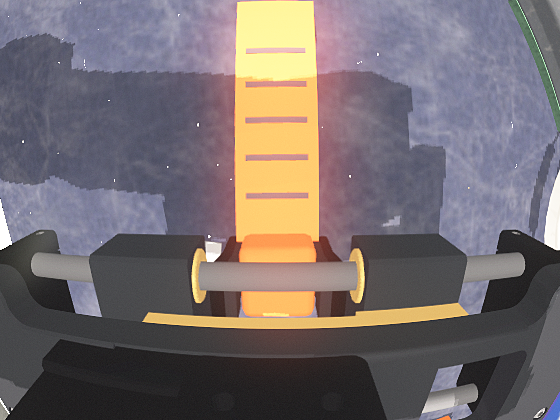

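The wrist view shows only the held wedge, straight in the gripper at columns 236–318. The panel is out of view, so I refine its line from the fixed cameras.

```bash
python3 - <<'E'
from h import *
for n,fn in (("scene","scene"),("top","top"),("top","top2")):
    z=np.load(f"/tmp/{fn}.npz"); im,d=z["im"],z["d"]; v,u=np.nonzero(d>0); w=world(n,np.c_[u,v],d[v,u])
    b=(abs(w[:,0]-.56)<.06)&(w[:,1]>0)&(w[:,1]<.225)
    f=w[b&(w[:,2]>.03)&(w[:,2]<.145)&(w[:,1]<.2)]
    A=np.c_[f[:,1]-.1,f[:,2]-.08,np.ones(len(f))]; k=np.ones(len(f),bool)
    for _ in range(8):
        c=np.linalg.lstsq(A[k],f[k,0],rcond=None)[0]; r=f[:,0]-A@c; k=abs(r)<max(.004,1.5*np.std(r[k])*0+.004)
    print(fn,"face slope",c.round(4),"deg",np.degrees(np.arctan(c[0])).round(2),k.sum(),len(f),"rms",np.std(r[k]).round(4))
    t=w[b&(w[:,2]>.157)&(w[:,2]<.175)]; 
    c2,sz,a=cv2.minAreaRect(t[:,:2].astype(np.float32)); P=np.polyfit(t[:,1]-.1,t[:,0],1)
    print(" top line slope,x@y=.1",P.round(4),len(t),"rect",np.round(c2,4),np.round(sz,4),round(a,1),"ymin",np.sort(t[:,1])[:8].round(4))
    fy=w[b&(w[:,2]>.02)]; print(" ymin face",np.percentile(fy[:,1],[0,.5,1,2]).round(4))
# wedge heel seen by top now
z=np.load("/tmp/top2.npz"); im,d=z["im"],z["d"]; 
z3=np.load("/tmp/w3.npz"); m=viewer.camera_model("wrist"); C=(m,210/np.tan(np.radians(m["fov_y"])/2),z3["T"])
i3=z3["im"];d3=z3["d"]; 
print("heel front/back edges z=.075:",wplane(C,[[278,235],[278,317]],.075).round(4),"nose z=.033",wplane(C,[[236,3],[315,3]],.033).round(4))
for zz in [[278,244],[278,300],[278,100],[278,20]]:print(zz,wdepth(C,[zz],d3[zz[1],zz[0]]).round(4))
n="top"; v,u=np.nonzero(d>0); w=world(n,np.c_[u,v],d[v,u]); hsv=cv2.cvtColor(im,cv2.COLOR_RGB2HSV)[v,u].astype(int)
s=(abs(w[:,0]-.54)<.07)&(abs(w[:,1]+.1)<.12)&(hsv[:,0]<20)&(hsv[:,1]>130)&(hsv[:,2]>80)&(w[:,2]<.06); p=w[s]; print("held wedge top cam",len(p),p.min(0).round(4),p.max(0).round(4))
E
```

```text
scene face slope [ 0.1264 -0.003   0.5555] deg 7.2 953 984 rms 0.0015
 top line slope,x@y=.1 [0.1212 0.5571] 314 rect [0.5614 0.1261] [0.1988 0.019 ] 82.7 ymin [0.0269 0.0292 0.0301 0.0307 0.0317 0.0327 0.0347 0.0347]
 ymin face [0.0269 0.0307 0.0324 0.0346]
top face slope [ 1.341e-01 -5.000e-04  5.554e-01] deg 7.64 258 268 rms 0.0014
 top line slope,x@y=.1 [0.1186 0.5581] 347 rect [0.5614 0.1256] [0.1973 0.0149] 83.2 ymin [0.0271 0.0296 0.0297 0.0298 0.03   0.0324 0.0325 0.0329]
 ymin face [0.0271 0.0277 0.028  0.0287]
top2 face slope [0.1332 0.004  0.5555] deg 7.59 266 273 rms 0.0014
 top line slope,x@y=.1 [0.1194 0.5582] 347 rect [0.5616 0.1273] [0.197  0.0156] 83.5 ymin [0.0297 0.0297 0.0297 0.0299 0.0325 0.0326 0.0326 0.0327]
 ymin face [0.0272 0.0277 0.0279 0.0288]
heel front/back edges z=.075: [[ 0.5285 -0.155   0.075 ]
 [ 0.5238 -0.1955  0.075 ]] nose z=.033 [[ 0.5195 -0.0404  0.033 ]
 [ 0.561  -0.0454  0.033 ]]
[278, 244] [[ 0.5278 -0.1609  0.07  ]]
[278, 300] [[ 0.5249 -0.1864  0.0746]]
[278, 100] [[ 0.5352 -0.098   0.0438]]
[278, 20] [[ 0.5402 -0.0545  0.0355]]
held wedge top cam 498 [ 0.5102 -0.1476 -0.0075] [ 0.5651 -0.0402  0.0586]
```

```bash
python3 - <<'E'
from h import *
goto([.5232,-.1794,.0362],-7.1)
E
```

```text
row [ 0.006 -0.007  0.099] [0.0002 0.0002 0.0014] | t 4.7 [ 0.525  -0.1815  0.066 ] F [ 0.6 -0.6 -0.3] w 0.0333 q7 -0.08
```

Emit:
{"api": "jog_arm", "payload": {"commands": [1, 0.004, -0.006, 0.06, 0, 0, 0.001, 1, 0.004, -0.006, 0.099, 0, 0, 0.001, 1, 0.004, -0.006, 0.1, 0, 0, 0.001, 1, 0.004, -0.006, 0.1, 0, 0, 0.001]}}

```text
t: 5.1
position: [0.5229, -0.1792, 0.0355]
tcp_rot: [0.749, 0.663, -0.0, -0.0]
force: [-1.1, 0.2, -1.6]
width: 0.0338
grasp_force: 50.0
```

Emit:
{"api": "jog_arm", "payload": {"commands": [1, 0.06, 0, 0, 0, 0, 0, 1, 0.12, 0, 0, 0, 0, 0, 1, 0.18, 0, 0, 0, 0, 0, 1, 0.24, 0, 0, 0, 0, 0, 1, 0.29, 0, 0, 0, 0, 0, 1, 0.33, 0, 0, 0, 0, 0, 1, 0.33, 0, 0, 0, 0, 0]}}

```text
t: 5.8
position: [0.5352, -0.0783, 0.0361]
tcp_rot: [0.747, 0.664, 0.0, -0.0]
force: [-0.2, -0.4, -1.0]
width: 0.0341
grasp_force: 50.0
```

```bash
python3 - <<'E'
from h import *
goto([.5408,-.0375,.0362],-7.1)
im,d=viewer.capture("top"); im2,d2=viewer.capture("scene"); np.savez("/tmp/top3",im=im,d=d); np.savez("/tmp/scene3",im=im2,d=d2)
o=np.hstack([cv2.resize(im[160:250,170:310],(560,360),interpolation=2),cv2.resize(im2[190:290,200:300],(240,240))[:, :]] if 0 else [cv2.resize(im[160:250,180:290],(440,360),interpolation=2),cv2.resize(im2[160:260,200:300],(360,360),interpolation=2)]); save("t3",o)
for n,d in (("top",d),("scene",d2)):
    v,u=np.nonzero(d>0); w=world(n,np.c_[u,v],d[v,u])
    t=w[(abs(w[:,0]-.56)<.06)&(w[:,1]>.05)&(w[:,1]<.2)&(w[:,2]>.157)&(w[:,2]<.178)]; print(n,np.polyfit(t[:,1]-.1,t[:,0],1).round(4),np.median(t[:,2]).round(4))
E
```

```text
row [ 0.137  0.002 -0.   ] [ 0.0001 -0.0003  0.002 ] | t 5.8 [ 0.5352 -0.0783  0.0361] F [-0.2 -0.4 -1. ] w 0.0341 q7 -0.29
top [0.1253 0.5583] 0.1616
scene [0.1241 0.5568] 0.1613
```

View pics/t3.png

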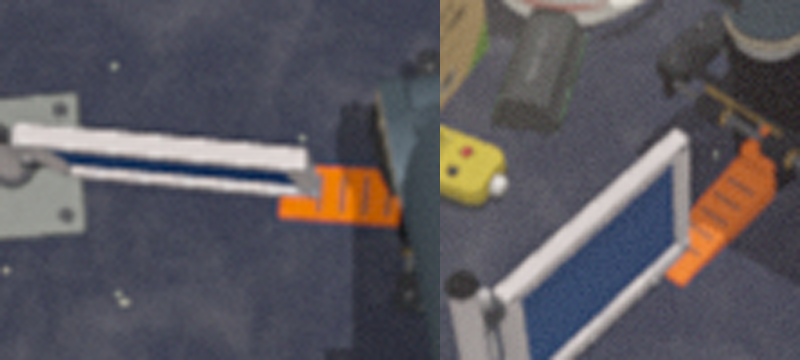

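The nose is under the free corner, the panel line is unchanged (slope 0.125) and the wedge is in line. Driving slowly.

Emit:
{"api": "jog_arm", "payload": {"commands": [1, 0.02, 0, 0, 0, 0, 0.001, 1, 0.035, 0, 0, 0, 0, 0.002, 1, 0.045, 0, 0, 0, 0, 0.002, 1, 0.055, 0, 0, 0, 0, 0.002, 1, 0.065, 0, 0, 0, 0, 0.002, 1, 0.075, 0, 0, 0, 0, 0.002, 1, 0.085, 0, 0, 0, 0, 0.002, 1, 0.085, 0, 0, 0, 0, 0.002], "newtons": 60}}

```text
t: 6.7
position: [0.5371, -0.0579, 0.0358]
tcp_rot: [0.751, 0.66, -0.002, 0.001]
force: [-2.0, -7.2, -2.2]
width: 0.0336
grasp_force: 60.0
```

Emit:
{"api": "jog_arm", "payload": {"commands": [1, 0.01, 0, 0, 0, 0, 0, 1, 0.02, 0, 0, 0, 0, 0, 1, 0.03, 0, 0, 0, 0, 0, 1, 0.04, 0, 0, 0, 0, 0, 1, 0.05, 0, 0, 0, 0, 0, 1, 0.06, 0, 0, 0, 0, 0, 1, 0.06, 0, 0, 0, 0, 0, 1, 0.06, 0, 0, 0, 0, 0]}}

```text
t: 7.5
position: [0.5391, -0.0411, 0.0356]
tcp_rot: [0.752, 0.66, -0.003, 0.001]
force: [-1.4, -8.7, -1.6]
width: 0.0338
grasp_force: 60.0
```

```bash
cat > chk.py <<'E'
from h import *
s=bot.sense(); goto([.5408,-.0375,.0362],-7.1)
for n in ("top","scene"):
    im,d=viewer.capture(n); v,u=np.nonzero(d>0); w=world(n,np.c_[u,v],d[v,u])
    t=w[(abs(w[:,0]-.56)<.06)&(w[:,1]>.05)&(w[:,1]<.2)&(w[:,2]>.153)&(w[:,2]<.185)]
    z=np.load(f"/tmp/{n}3.npz")["d"]; w0=world(n,np.c_[u,v],z[v,u]); t0=w0[(abs(w0[:,0]-.56)<.06)&(w0[:,1]>.05)&(w0[:,1]<.2)&(w0[:,2]>.153)&(w0[:,2]<.185)]
    q=lambda a:(np.percentile(a[:,2],[50,75,90])*1e3).round(1)
    print(n,np.polyfit(t[:,1]-.1,t[:,0],1).round(4),q(t),"before",q(t0)); save("c_"+n,im)
E
python3 chk.py
```

```text
row [ 0.013  0.004 -0.002] [-0.0007  0.0015 -0.0019] | t 7.5 [ 0.5391 -0.0411  0.0356] F [-1.4 -8.7 -1.6] w 0.0338 q7 -0.38
top [0.117  0.5579] [165.2 167.1 168.7] before [161.4 163.  164.6]
scene [0.1201 0.5558] [164.4 166.5 167.9] before [160.8 162.7 164.3]
```

Emit:
{"api": "jog_arm", "payload": {"commands": [1, 0.01, 0, 0, 0, 0, 0, 1, 0.018, 0, 0, 0, 0, 0, 1, 0.025, 0, 0, 0, 0, 0, 1, 0.025, 0, 0, 0, 0, 0, 1, 0.025, 0, 0, 0, 0, 0]}}

```text
t: 8.1
position: [0.5398, -0.0342, 0.0355]
tcp_rot: [0.752, 0.659, -0.003, 0.001]
force: [-1.3, -10.8, -2.0]
width: 0.0336
grasp_force: 60.0
```

```bash
python3 chk.py
```

```text
row [-0.01   0.005 -0.002] [-0.0008  0.0018 -0.0021] | t 8.1 [ 0.5398 -0.0342  0.0355] F [ -1.3 -10.8  -2. ] w 0.0336 q7 -0.39
top [0.1194 0.5578] [166.4 168.1 169.5] before [161.4 163.  164.6]
scene [0.1189 0.5559] [165.2 167.5 169. ] before [160.8 162.7 164.3]
```

Emit:
{"api": "jog_arm", "payload": {"commands": [-1, -0.012, 0, 0, 0, 0, 0, -1, -0.012, 0, 0, 0, 0, 0, -1, -0.012, 0, 0, 0, 0, 0, -1, -0.012, 0, 0, 0, 0, 0, -1, -0.012, 0, 0, 0, 0, 0, -1, -0.012, 0, 0, 0, 0, 0, -1, -0.012, 0, 0, 0, 0, 0, -1, -0.012, 0, 0, 0, 0, 0]}}

```text
t: 9.0
position: [0.5407, -0.0332, 0.0361]
tcp_rot: [0.75, 0.661, 0.0, 0.0]
force: [-0.2, -0.2, -0.0]
width: 0.0849
grasp_force: 0.0
```

```bash
python3 chk.py
```

```text
row [-0.014  0.002 -0.   ] [ 0.      0.     -0.0009] | t 9.0 [ 0.5407 -0.0332  0.0361] F [-0.2 -0.2 -0. ] w 0.0849 q7 -0.38
top [0.1198 0.5578] [166.2 168.1 169.7] before [161.4 163.  164.6]
scene [0.1188 0.556 ] [165.3 167.1 169. ] before [160.8 162.7 164.3]
```

Released; the lift holds at about 4.8 mm. Now I back off, go up, and check.

Emit:
{"api": "jog_arm", "payload": {"commands": [-1, 0, 0, -0.12, 0, 0, 0, -1, -0.03, 0, -0.25, 0, 0, 0, -1, -0.15, 0, -0.4, 0, 0, 0, -1, -0.3, 0, -0.55, 0, 0, 0, -1, -0.4, 0, -0.7, 0, 0, 0, -1, -0.55, 0, -0.7, 0, 0, 0, -1, -0.7, 0, -0.7, 0, 0, 0, -1, -0.8, 0, -0.7, 0, 0, 0, -1, -0.8, 0, -0.7, 0, 0, 0]}}

```text
t: 10.0
position: [0.508, -0.2787, 0.2461]
tcp_rot: [0.754, 0.657, -0.001, 0.001]
force: [-0.1, -0.7, 0.0]
width: 0.0872
grasp_force: 0.0
```

```bash
python3 chk.py; python3 - <<'E'
from h import *
a=cv2.imread("pics/c_top.png")[150:250,160:320];b=cv2.imread("pics/c_scene.png")[150:290,190:330]
cv2.imwrite("pics/fin.png",np.hstack([cv2.resize(a,(440,275)),cv2.resize(b,(275,275))]))
for n in("top","scene"):
    im,d=viewer.capture(n); v,u=np.nonzero(d>0); w=world(n,np.c_[u,v],d[v,u]); hsv=cv2.cvtColor(im,cv2.COLOR_RGB2HSV)[v,u].astype(int)
    p=w[(abs(w[:,0]-.55)<.06)&(abs(w[:,1])<.12)&(hsv[:,0]<20)&(hsv[:,1]>130)&(hsv[:,2]>80)&(w[:,2]<.06)]
    h=p[p[:,2]>.036]; print(n,"heel",h.mean(0).round(4)); print(cv2.minAreaRect(p[:,:2].astype(np.float32)))
E
```

```text
row [ 0.814 -0.002  0.697] [-0.      0.0012 -0.0044] | t 10.0 [ 0.508  -0.2787  0.2461] F [-0.1 -0.7  0. ] w 0.0872 q7 0.2
top [0.1189 0.5578] [166.1 167.9 169.5] before [161.4 163.  164.6]
scene [0.1216 0.5559] [165.2 167.1 168.7] before [160.8 162.7 164.3]
top heel [ 0.5394 -0.0349  0.0453]
((0.5486603379249573, 0.02461891993880272), (0.15716755390167236, 0.04537171870470047), 85.46493530273438)
scene heel [ 0.5377 -0.0312  0.0445]
((0.5450813174247742, 0.025651436299085617), (0.055258311331272125, 0.16203144192695618), 2.732370138168335)
```

View pics/fin.png

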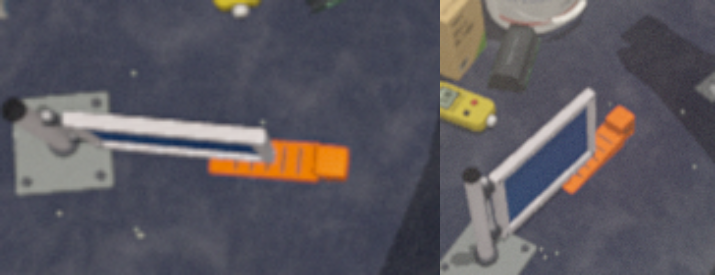

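The wedge lies flat under the panel's free end. Its heel is at about (332,162) in the left view, in line with the panel, and the panel is lifted about 4.6 mm and has not swung. Handing in.

```bash
python3 -c "
from bench import bot; print(bot.close_job())"
```

```text
the job is handed in; nothing more can be done
None
```

The orange wedge is driven under the panel's free end and released, lying flat and in line; the panel is lifted about 4.5–5 mm by camera depth and has not swung measurably, and the job was handed in at about 10 s (no verdict returned).

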